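# Nip the unit-cell frame in the swing-arm caliper

## Robot

A 6-joint arm with a two-finger parallel gripper is mounted at the origin on the work surface. World frame = base frame: x ahead of the robot, y to its left, z up, the work surface at z = 0. Lengths are in m, angles in degrees, forces in N, time in s.
With the tool pointing down it reaches from about 0.375 to 0.9 m from the base axis. Payload 3.1 kg.
Tool frame: the origin (TCP) lies where the fingers leave the gripper's body, on its centre line; the fingertips stand 70 mm ahead of it and the grasp point (between the pads) lies 51 mm ahead of it; z points along the fingers, y is the line along which they close (so a half turn about z gives the same grasp; the last joint's range is limited). The gripper opens to 87 mm and grips with 3 to 60 N. Pads are 19 mm wide; open, the fingers measure 117 mm over their backs; the gripper's body (75 mm by 190 mm) begins 51 mm behind the grasp point.
Start: joints at [-82.993, 30.224, 82.088, -0, 67.689, -10.227], TCP at [0.185, -0.597, 0.292] pointing down, gripper open.
Joint ranges: [-176.69, 176.69], [-43.24, 126.21], [12.49, 139.97], [-82, 262], [0, 151.66], [-163.58, 163.58]. Speed limits (degrees/s): [159.86, 159.86, 180, 180, 180, 180].

## Interface

Orientations are given as a 3x3 rotation matrix whose columns are the frame's x, y, z axes.
In Python, from rig import readout, capture, calibration, bot, look_for gives the robot as it stands. The module is installed in compiled form; this text tells all that it offers.
- The arm moves only by the shell command python3 -m pendant 'ROWS'. ROWS is JSON, a list of rows, each a list of 7 numbers: the shift along the tool's x, y, z normalised to -1 to 1, where 1 is 200 mm, then the turn, a rotation vector about the tool's x, y, z normalised to -1 to 1, where 1 is 180 degrees, then the closure, from -1 (fully open) to 1 (shut). In form: [[dx, dy, dz, ax, ay, az, grip], ...]. A call has 1 to 8 rows; each row is the pose to reach, as a shift and turn from the pose commanded when the call began, along the tool's axes at that moment, turning the shorter way round; what a row does not reach only later rows make up. A row lasts 1/10 s, in which the tool goes at most 50 mm and 8.59 degrees, less where a joint would pass 70% of its speed; a pose out of reach is approached as far as the arm can. A call with a number of a shift or a turn outside -1 to 1 is refused whole. A call with a gripper value outside its range is refused whole. The fingers move at their own pace and stop on an object; the grip force is fixed at half the most. Time passes only in rows, so rows that repeat a pose let the fingers close. It gives the time, the measured TCP pose, the force, the opening and the grip force at its end, in the units of the state.
- readout.read_state(): the state, without advancing time (a new reading comes with each control period).
- capture(name): name is "scene" or "top"; returns (picture, depth): 480x640x3 uint8, red, green, blue; 480x640 float32, m along the optical axis (not along the pixel's ray), 0 where there is no reading.
- calibration(name): a dict with "mtx" (3x3 intrinsics, pixels), "T" (4x4, takes a point from camera to world coordinates). Camera axes: x right, y down, z forward; pixel columns grow to the right and rows downward; lengths in m; the calibration is good to about 2 mm. A picture is of the moment at which its call begins. calibration takes no time and is no camera call.
- bot.hand_in(): hands the job in; it is judged then, once.
Trained networks look in the newest picture that a camera, given by its name, has taken for a name from the list of things; names that differ only in an ending like _2 or _b are one class to them, and where a whole thing is asked for, a point or a joint stands for the part that bears it (a point fixed in the world has none). Each returns a list of dicts, best first, with "conf" (0 to 1); they miss things now and then, are a little off and sometimes report something else, mostly with a low value. They report only what shows in the picture. A call takes as long as a camera call. They do not tell look-alikes from the thing itself.
- look_for(thing, camera): "extent" ([left, top, right, bottom] in pixels, round what is visible of it).
The state is a dict: "time_s": time; "joint_positions": joint angles; "qvel": joint speeds; "tau": joint torques, N m; "position": TCP position; "tcp_rot": TCP orientation; "force": force on the tool from outside, world axes, zero at the start; "moment": the same for the moment, N m; "opening": opening from 0.0 (shut) to 1.0 (fully open); "grasp_force": force on a finger pad.
Only numpy, scipy, OpenCV 4.12 (cv2) and the standard library are available. Lean on these libraries where they do the work, as an engineer would, in place of code of your own. Each camera call takes 0.05 s, during which the arm holds its last target. There are 200 camera calls.

## Task

Stand the navy cubic frame on the white plate of the measuring jig, in front of the beech caliper jaw, then push the long wooden swing arm round by its free end until its brass anvil nips the frame and holds it flush and square against the jaw. Nip it by feel, firmly but gently: the jaw is only held by friction and its setting must not be lost, and the frame must stay lightly gripped when you let go. Leave the lime spheres, the aluminium spacer and the brass hammer alone.

Things in the scene. Friction and masses are not known exactly. Their poses are not given: they have to be found in the camera images.
- jig: Measuring jig fixed to the counter: a white plate 300 x 340 mm, 12 mm thick; origin at the centre of its underside, on the counter. The arm's pivot is near its -x edge; y runs along the slide track, the way the swing arm closes. The dark wooden track (centre line x = +18 mm, from y = +70 mm to the +y edge) carries the jaw.
- jaw_face (a point): Centre of the beech jaw's flat upright face, 25 mm above the plate's top; face 64 mm wide (x), 55 mm tall, looking to -y; axes as the jig's. The frame belongs on its -y side, centred on it in x to 20 mm. The jaw body extends 90 mm from here to +y. It can slide along y but is held by friction only: it slips at about 15 N along y. Its place differs each time.
- swing (a joint): Angle of the swing arm (rad): 0 when it points along the jig's +x, growing as it closes towards +y (counter-clockwise from above). Starts open at -0.75 to -0.5, can close to +0.5. The pivot needs about 0.6 N m to turn (2.5 N at the push point) and stays where it is left. It nips at -0.15 to +0.35: find it by feel. Pushing with 6 to 9 N there (friction included) makes a sound nip.
- anvil_root (a point): Point on the arm's centre line, 150 mm from the pivot, 21 mm above the plate, axes as the arm's. Here a brass screw anvil sticks out to the closing (+y) side with an upright round pad, 16 mm diameter, 2 to 50 mm above the plate. The pad's tip lies 22 to 46 mm from this point: it is screwed out differently each time, is not measured and does not move in use.
- swing_pivot (a point): Point on the arm's pivot axis, 21 mm above the plate (half-way up the arm), x axis along the arm towards its free end, y towards its closing side. The arm is a beech bar 24 mm wide, 34 mm tall (4 to 38 mm above the plate), its free end 270 mm from the pivot.
- swing_push (a point): Point on the outer (-y) side face of the arm near its free end, 245 mm from the pivot and half-way up the bar: the place to push, at right angles to the arm, from the arm's -y towards its +y side. Axes as the arm's. When open the arm's end overhangs the plate.
- cell_center (a point): Centre of the loose navy plastic cubic frame: 50 mm cube made of twelve 8 mm square bars, open faces, about 0.09 kg; it starts flat on the counter to the +y side of the jig. All of its faces are alike. Standing on the plate its centre is 37 mm above the counter.
- spacer_center (a point): Centre of the loose aluminium spacer block, 30 x 45 x 25 mm tall, a bystander.
- hammer_grip (a point): Middle of the rosewood grip of the small brass hammer (170 mm long), lying beyond the jig, a bystander.
- ball0_center (a point): Centre of a lime acrylic sphere, 23 mm diameter, one of five in a white tray 34 x 148 x 16 mm tall; a bystander.
- ball1_center (a point): Centre of a lime acrylic sphere, 23 mm diameter, one of five in a white tray 34 x 148 x 16 mm tall; a bystander.
- ball2_center (a point): Centre of a lime acrylic sphere, 23 mm diameter, one of five in a white tray 34 x 148 x 16 mm tall; a bystander.
- ball3_center (a point): Centre of a lime acrylic sphere, 23 mm diameter, one of five in a white tray 34 x 148 x 16 mm tall; a bystander.
- ball4_center (a point): Centre of a lime acrylic sphere, 23 mm diameter, one of five in a white tray 34 x 148 x 16 mm tall; a bystander.
There are look-alikes about, which are no part of the job. Leave any pink or red look-alike of the part that bears cell_center alone.

How it is judged (in metres and radians):
On the way:
1. the frame, let go of by the fingers, is pressed between anvil and jaw with at least 4 N while standing on the plate (z of cell_center in the frame of jig between 0.033 and 0.041 m and contact force between each of swing, jaw and cell above 4 N and contact force between the fingers and cell below 0.1 N), for 0.2 s.
At the end, for the whole second after the job is handed in: The frame stands on the plate, flush with the jaw's face (within 2.5 mm) and square to it (within 0.05 rad), centred on it within 22 mm, still lightly gripped (over 0.5 N) between anvil and jaw, at rest, with the jaw within 2 mm of where it started (y of cell_center in the frame of jaw_face between -0.0275 and -0.0225 m and x of cell_center in the frame of jaw_face between -0.022 and 0.022 m and z of cell_center in the frame of jig between 0.033 and 0.041 m and (angle between the x axis of cell_center and the x axis of jaw_face, either way round below 0.05 rad or angle between the y axis of cell_center and the x axis of jaw_face, either way round below 0.05 rad) and angle between cell_center's own z axis and vertical below 0.06 rad and contact force between each of swing, jaw and cell above 0.5 N and distance of jaw_face from where it was at the start of the episode below 0.002 m and linear speed of cell below 0.01 m/s); the robot touches nothing.
It fails at once if the jaw's setting is lost (moved more than 2 mm) (distance of jaw_face from where it was at the start of the episode above 0.002 m).
It fails at once if the frame is crushed between arm and jaw (more than 25 N) (contact force between swing and cell above 25 N).
It fails at once if a bystander is disturbed (spacer or hammer by 10 mm, a sphere by 20 mm) (distance of any of ball0_center, ball1_center, ball2_center, ball3_center, ball4_center from where it was at the start of the episode above 0.02 m or distance of any of spacer_center, hammer_grip from where it was at the start of the episode above 0.01 m).
It also fails if it takes over 72 s, if anything falls off the work surface, if the arm or the gripper's body presses on something with over 40 N, if the wrist force passes 120 N, or if a joint passes its speed limit or range.

## Working session

There is one attempt and no reset: what is moved stays moved. The work goes in short steps, Python scripts to look and compute and a shell command to move; the robot and the scene stay as the last step left them, time stands still between calls to the robot, and variables do not carry over. Pictures are saved under pics/ and viewed, at most 10 in all, crops included, and the job is handed in when it is done.

```bash
mkdir -p pics; python3 - <<'E'
from rig import readout, capture, calibration, look_for
import cv2,numpy as np
s=readout.read_state();print(s)
for n in("scene","top"):
    p,d=capture(n);cv2.imwrite(f"pics/{n}0.png",p[:,:,::-1]);np.save(f"pics/{n}0.npy",d)
    c=calibration(n);print(n,c["mtx"].tolist(),c["T"].round(4).tolist())
    for t in("cell_center","jaw_face","swing","jig","spacer_center","hammer_grip"):
        print(t,[(np.round(o["extent"]).tolist(),round(o["conf"],2)) for o in look_for(t,n)])
E
```

```text
{'time_s': 0.0, 'joint_positions': array([-8.29931129e+01,  3.02770654e+01,  8.21562270e+01, -5.63528478e-04,
        6.76900427e+01, -1.02269778e+01]), 'qvel': array([-0.00363747,  0.01000607,  0.00643769, -0.01045909,  0.00514995,
        0.05905107]), 'tau': array([-5.16946620e-04, -4.40038097e+01, -1.76590472e+01,  6.30117743e-02,
        5.82283689e-02, -1.74608685e-04]), 'position': array([ 0.18512698, -0.59633834,  0.29129275]), 'tcp_rot': array([[ 9.55102357e-01,  2.96275907e-01, -2.71624319e-04],
       [ 2.96275797e-01, -9.55100043e-01,  2.13541596e-03],
       [ 3.73243901e-04, -2.12001653e-03, -9.99997683e-01]]), 'force': array([0.12287845, 1.0278543 , 0.56311449]), 'moment': array([-0.01518146,  0.04663387,  0.00983435]), 'grasp_force': 0.0, 'opening': 1.0016897238177647}
scene [[594.0122420492039, 0.0, 315.36683141844435], [0.0, 594.0122420492039, 233.15949373178776], [0.0, 0.0, 1.0]] [[0.7762, 0.5062, -0.3758, 1.049], [0.6303, -0.6348, 0.4468, -0.5681], [-0.0124, -0.5837, -0.8119, 1.1097], [0.0, 0.0, 0.0, 1.0]]
cell_center [([333.0, 110.0, 357.0, 136.0], 0.93), ([374.0
[... 219 characters left out ...]
, 452.0, 314.0], 0.23)]
spacer_center [([429.0, 169.0, 446.0, 185.0], 0.81)]
hammer_grip [([390.0, 244.0, 449.0, 313.0], 0.68)]
top [[526.4939334378306, 0.0, 315.02350876682436], [0.0, 526.4939334378306, 239.3493282418143], [0.0, 0.0, 1.0]] [[-0.027, -0.9733, 0.228, 0.3361], [-0.9996, 0.0268, -0.004, -0.0094], [-0.0022, -0.228, -0.9736, 1.1748], [0.0, 0.0, 0.0, 1.0]]
cell_center [([151.0, 276.0, 186.0, 311.0], 0.66), ([102.0, 293.0, 137.0, 318.0], 0.65), ([131.0, 334.0, 163.0, 359.0], 0.62)]
jaw_face [([271.0, 238.0, 311.0, 273.0], 0.71)]
swing [([343.0, 222.0, 433.0, 331.0], 0.76)]
jig [([246.0, 197.0, 435.0, 336.0], 0.67)]
spacer_center [([138.0, 210.0, 163.0, 232.0], 0.75)]
hammer_grip []
```

```bash
python3 - <<'E'
import cv2
a=cv2.imread("pics/top0.png")
c=cv2.resize(a[190:370,90:450],None,fx=2.2,fy=2.2,interpolation=cv2.INTER_CUBIC);cv2.imwrite("pics/top0c.png",c)
E
```

```text
(no output)
```

View pics/scene0.png

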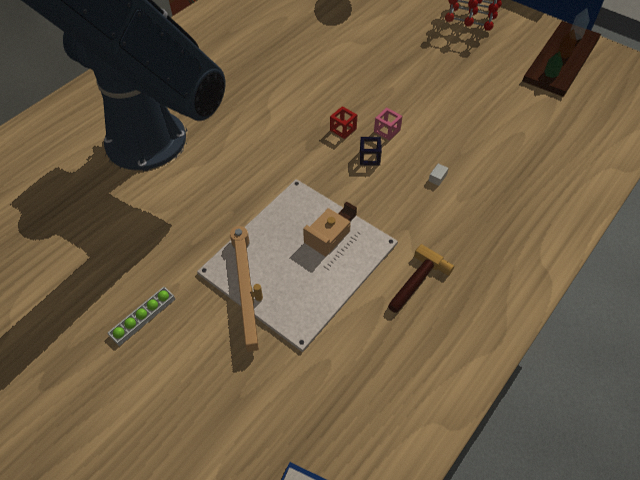

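View pics/top0c.png

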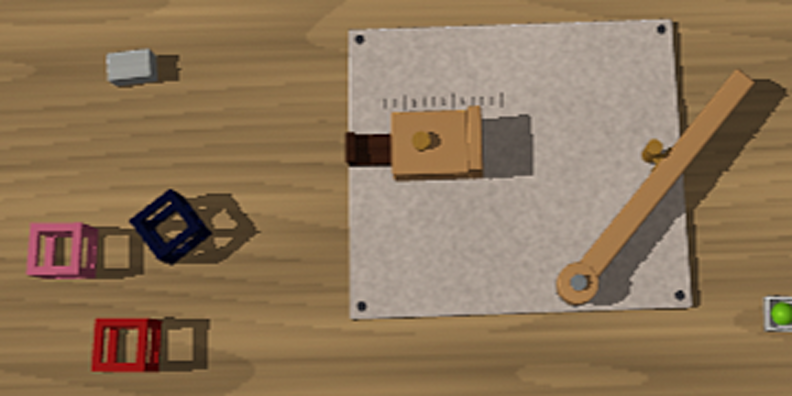

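Candidates for the frame: red at scene (343,122), pink at (388,124), navy at (370,151), which is top (168,293). The navy one fits by colour and is confirmed in the enlarged top crop, where it sits at crop (170,227), rotated about 45°. The jig's jaw is left of centre and the swing arm is open at the right. Next I'll measure them.

```bash
cat > h.py <<'E'
import numpy as np,cv2
from rig import calibration,capture,readout
def cloud(n,p,d):
    c=calibration(n);K=c["mtx"];v,u=np.mgrid[:480,:640]
    P=np.stack([(u-K[0,2])/K[0,0]*d,(v-K[1,2])/K[1,1]*d,d],-1)@c["T"][:3,:3].T+c["T"][:3,3]
    P[d<=0]=np.nan
    return P,cv2.cvtColor(p,cv2.COLOR_RGB2HSV)
def rect(P):
    (c,s,a)=cv2.minAreaRect((P[:,:2]*1000).astype(np.float32)); return np.round(c,1).tolist(),np.round(s,1).tolist(),round(a,1)
E
cat > m.py <<'E'
from h import *
import numpy as np
for n in("top","scene"):
    p=cv2.imread(f"pics/{n}0.png")[:,:,::-1].copy();d=np.load(f"pics/{n}0.npy")
    P,H=cloud(n,p,d);x,y,z=P[...,0],P[...,1],P[...,2]
    m=(H[...,1]<60)&(H[...,2]>100)&(abs(z-.012)<.012)&(x>.35)&(x<.95)&(abs(y)<.35)
    m=cv2.morphologyEx(m.astype(np.uint8),cv2.MORPH_OPEN,np.ones((3,3)))
    k,L,S,_=cv2.connectedComponentsWithStats(m);i=1+np.argmax(S[1:,4]);q=P[L==i];print(n,"plate",rect(q),"z",np.median(q[:,2]))
    b=S[i]
    for nm,e in dict(top=dict(jaw=(266,232,316,280),cell=(145,270,192,316),arm=(338,215,440,336)),scene=dict(jaw=(298,200,350,260),cell=(356,133,384,168),arm=(225,224,268,356)))[n].items():
        s=(slice(e[1],e[3]),slice(e[0],e[2]));Q=P[s].reshape(-1,3);h=H[s].reshape(-1,3)
        lo,hi=dict(jaw=(.055,.075),cell=(.042,.056),arm=(.043,.056))[nm]
        k=(Q[:,2]>lo)&(Q[:,2]<hi);q=Q[k];print(nm,k.sum(),"z",np.round(np.percentile(q[:,2],[5,50,95]),4),rect(q))
E
python3 m.py
```

```text
top plate ([550.9, -31.8], [300.3, 341.4], 0.4) z 0.011622313129608264
jaw 305 z [0.0556 0.066  0.0704] ([566.0, 43.4], [64.0, 88.4], 2.4)
cell 338 z [0.045  0.0493 0.0526] ([493.2, 311.5], [51.6, 50.7], 37.4)
arm 1504 z [0.046  0.0498 0.0534] ([523.5, -167.7], [43.2, 289.1], 50.3)
scene plate ([547.6, -31.8], [343.8, 307.5], 90.0) z 0.010563315102914084
jaw 288 z [0.056  0.0644 0.0695] ([566.9, 37.8], [65.8, 82.7], 2.7)
cell 221 z [0.0432 0.0475 0.0512] ([495.0, 310.0], [49.0, 58.3], 37.2)
arm 1477 z [0.0447 0.0486 0.0527] ([525.3, -166.9], [47.9, 289.1], 50.2)
```

```bash
python3 - <<'E'
from h import *
def ray(n,u,v,z):
    c=calibration(n);K=c["mtx"];T=c["T"];r=T[:3,:3]@np.array([(u-K[0,2])/K[0,0],(v-K[1,2])/K[1,1],1]);o=T[:3,3];return (o+r*(z-o[2])/r[2])[:2]
C=np.array([ray("top",90+a/2.2,190+b/2.2,.012) for a,b in((359.5,39.5),(661,29),(680,295),(361.5,306))])
print("screws\n",C.round(4),C.mean(0).round(4))
for i in range(4):
    e=C[(i+1)%4]-C[i];print(np.hypot(*e).round(4),np.degrees(np.arctan2(e[1],e[0])).round(2))
for n,cn in(("top",0),("scene",0)):
    p=cv2.imread(f"pics/{n}0.png")[:,:,::-1].copy();d=np.load(f"pics/{n}0.npy");P,H=cloud(n,p,d)
    Q=P.reshape(-1,3);Q=Q[(Q[:,2]>.055)&(Q[:,2]<.075)&(abs(Q[:,0]-.566)<.05)&(Q[:,1]>-.03)&(Q[:,1]<.1)]
    pts=[]
    for x0 in np.arange(.536,.596,.005):
        k=abs(Q[:,0]-x0)<.0025
        if k.sum()>2: pts.append((x0,Q[k,1].min()))
    pts=np.array(pts);f=np.polyfit(pts[:,0]-.566,pts[:,1],1);print(n,"face y@.566",f[1].round(4),"slope deg",np.degrees(f[0]).round(2),pts[:,1].round(4), "x",Q[:,0].min().round(4),Q[:,0].max().round(4))
    A=P.reshape(-1,3);A=A[(A[:,2]>.043)&(A[:,2]<.056)&(A[:,1]<-.06)&(A[:,1]>-.32)&(A[:,0]>.38)&(A[:,0]<.66)]
    vx,vy,x0,y0=cv2.fitLine((A[:,:2]).astype(np.float32),cv2.DIST_HUBER,0,.005,.001).ravel();print("arm",x0,y0,np.degrees(np.arctan2(vy,vx)))
    t=(A[:,:2]-[x0,y0])@[vx,vy];print(np.percentile(t,[0,1,99,100]).round(4))
    # pivot = line point with end
    for tt in np.percentile(t,[0.5,99.5]):print((np.array([x0,y0])+tt*np.array([vx,vy])).round(4))
p,d=cv2.imread("pics/top0.png"),0
for e in((266,232,316,280),):
    cv2.imwrite("pics/jaw.png",cv2.resize(p[200:350,240:440],None,fx=4,fy=4,interpolation=cv2.INTER_CUBIC))
E
```

```text
screws
 [[ 0.6865  0.1255]
 [ 0.6892 -0.1903]
 [ 0.4132 -0.1927]
 [ 0.411   0.1236]] [ 0.55   -0.0335]
0.3158 -89.51
0.276 -179.5
0.3163 90.4
0.2755 0.39
top face y@.566 0.0003 slope deg 0.95 [ 0.0004  0.0003  0.0001  0.     -0.0001 -0.0002 -0.0003 -0.0004 -0.0004
  0.0015  0.0013  0.0012] x 0.5354 0.5996
arm 0.5144094 -0.16713677 -41.293453
[-0.1372 -0.1338  0.1474  0.1522]
[ 0.4126 -0.0778]
[ 0.6265 -0.2656]
scene face y@.566 -0.0026 slope deg 0.97 [-0.0022 -0.0047 -0.0018 -0.0031 -0.0021 -0.0022 -0.0037 -0.0033 -0.0028
 -0.002  -0.0021 -0.0017] x 0.5357 0.6015
arm 0.52520543 -0.17717747 -41.26189
[-0.1511 -0.1464  0.1366  0.1383]
[ 0.4141 -0.0797]
[ 0.6284 -0.2677]
```

View pics/jaw.png

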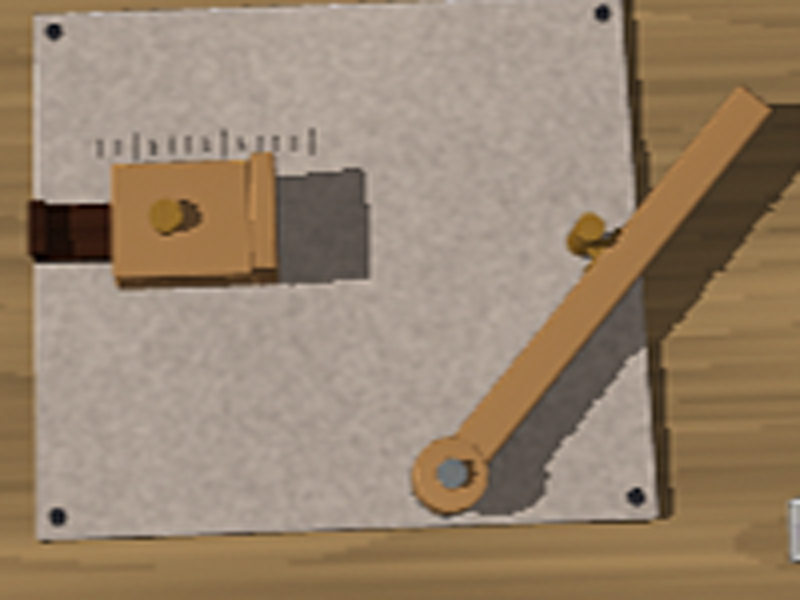

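```bash
cat > t.py <<'E'
import sys,numpy as np
from scipy.spatial.transform import Rotation as R
from rig import readout
s=readout.read_state();T=s["tcp_rot"];p=s["position"]
yd=np.degrees(np.arctan2(T[1,1],T[0,1]))
print("t",s["time_s"],"p",p.round(4),"ydir",yd.round(2),"F",s["force"].round(2),"open",round(s["opening"],3),"gf",round(s["grasp_force"],1))
for a in sys.argv[1:]:
    x,y,z,w=map(float,a.split(","));a=np.radians(w);Y=[np.cos(a),np.sin(a),0];Z=[0,0,-1.];G=np.stack([np.cross(Y,Z),Y,Z],1)
    print(a.round(3) if 0 else w,(T.T@(np.array([x,y,z])-p)/.2).round(4),(R.from_matrix(T.T@G).as_rotvec()/np.pi).round(4))
E
python3 t.py .33,-.43,.28,-40 .42,-.42,.28,-20
```

```text
t 0.7 p [ 0.1852 -0.5969  0.2923] ydir -72.76 F [-0.08 -0.5  -0.26] open 1.0 gf 0.0
-40.0 [ 0.9388 -0.5826  0.0614] [ 0.     0.    -0.182]
-20.0 [ 1.3834 -0.497   0.0614] [ 0.      0.     -0.2931]
```

```bash
python3 -m pendant '[[0.94,-0.58,0.06,0,0,-0.18,-1],[0.94,-0.58,0.06,0,0,-0.18,-1],[0.94,-0.58,0.06,0,0,-0.18,-1],[0.94,-0.58,0.06,0,0,-0.18,-1],[0.94,-0.58,0.06,0,0,-0.18,-1],[0.94,-0.58,0.06,0,0,-0.18,-1]]'; python3 t.py .47,-.27,.28,-10 .48,-.25,.26,0
```

```text
time_s: 1.3
position: [0.3321, -0.4274, 0.2802]
tcp_rot: [[0.644, 0.765, -0.0], [0.765, -0.644, 0.002], [0.001, -0.001, -1.0]]
force: [-0.8, -0.3, 0.8]
opening: 1.0
grasp_force: 0.0
t 1.3 p [ 0.3321 -0.4274  0.2802] ydir -40.11 F [-0.75 -0.26  0.77] open 1.0 gf 0.0
-10.0 [1.0463 0.0203 0.0023] [-0.0003 -0.0005 -0.1673]
0.0 [ 1.1548 -0.0057  0.1025] [-2.000e-04 -5.000e-04 -2.229e-01]
```

```bash
python3 -m pendant '[[1,0,0,0,0,-0.22,-1],[1,0,0,0,0,-0.22,-1],[1,0,0,0,0,-0.22,-1],[1,0,0,0,0,-0.22,-1],[1,0,0,0,0,-0.22,-1],[1,0,0,0,0,-0.22,-1]]'; python3 t.py .50,-.08,.26,20
```

```text
time_s: 1.9
position: [0.4607, -0.2779, 0.2805]
tcp_rot: [[0.011, 1.0, 0.0], [1.0, -0.011, -0.001], [-0.001, 0.0, -1.0]]
force: [-0.2, -0.8, -0.8]
opening: 0.999
grasp_force: 0.0
t 1.9 p [ 0.4607 -0.2779  0.2805] ydir -0.64 F [-0.23 -0.81 -0.82] open 0.999 gf 0.0
20.0 [0.9919 0.1851 0.1011] [ 1.000e-04  4.000e-04 -1.147e-01]
```

```bash
python3 -m pendant '[[1,0.18,0.1,0,0,-0.12,-1],[1,0.18,0.1,0,0,-0.12,-1],[1,0.18,0.1,0,0,-0.12,-1],[1,0.18,0.1,0,0,-0.12,-1],[1,0.18,0.1,0,0,-0.12,-1]]'; python3 t.py .50,.11,.24,37.3
```

```text
time_s: 2.4
position: [0.4981, -0.0754, 0.2597]
tcp_rot: [[-0.356, 0.934, -0.002], [0.934, 0.356, 0.002], [0.003, -0.001, -1.0]]
force: [-1.0, 0.4, 0.7]
opening: 0.999
grasp_force: 0.0
t 2.4 p [ 0.4981 -0.0754  0.2597] ydir 20.88 F [-0.99  0.4   0.71] open 0.999 gf 0.0
37.3 [0.8624 0.3395 0.1006] [-0.0002 -0.0008 -0.0912]
```

```bash
python3 -m pendant '[[0.86,0.34,0.1,0,0,-0.091,-1],[0.86,0.34,0.1,0,0,-0.091,-1],[0.86,0.34,0.1,0,0,-0.091,-1],[0.86,0.34,0.1,0,0,-0.091,-1],[0.86,0.34,0.1,0,0,-0.091,-1]]'; python3 t.py .494,.311,.18,37.3
```

```text
time_s: 2.9
position: [0.5012, 0.108, 0.24]
tcp_rot: [[-0.605, 0.796, -0.0], [0.796, 0.605, 0.0], [0.0, 0.0, -1.0]]
force: [0.8, -0.3, -0.2]
opening: 1.0
grasp_force: 0.0
t 2.9 p [0.5012 0.108  0.24  ] ydir 37.26 F [ 0.8  -0.29 -0.21] open 1.0 gf 0.0
37.3 [0.8295 0.5859 0.3003] [ 0.0001 -0.0001 -0.0002]
```

```bash
python3 -m pendant '[[0.83,0.585,0.3,0,0,0,-1],[0.83,0.585,0.3,0,0,0,-1],[0.83,0.585,0.3,0,0,0,-1],[0.83,0.585,0.3,0,0,0,-1],[0.83,0.585,0.3,0,0,0,-1],[0.83,0.585,0.3,0,0,0,-1],[0.83,0.585,0.3,0,0,0,-1]]'; python3 t.py .494,.311,.091,37.3; python3 - <<'E'
from h import *
p,d=capture("scene");cv2.imwrite("pics/s1.png",cv2.resize(p[60:240,250:490,::-1],None,fx=3.3,fy=3.3))
p,d=capture("top");P,H=cloud("top",p,d)
q=P.reshape(-1,3);h=H.reshape(-1,3);k=(abs(q[:,0]-.494)<.05)&(abs(q[:,1]-.311)<.05)&(q[:,2]>.04)&(q[:,2]<.056);print(k.sum(),rect(q[k]))
E
```

```text
time_s: 3.6
position: [0.4949, 0.3072, 0.1804]
tcp_rot: [[-0.603, 0.798, 0.0], [0.798, 0.603, -0.001], [-0.001, -0.0, -1.0]]
force: [-0.3, -0.4, -0.0]
opening: 1.0
grasp_force: 0.0
t 3.6 p [0.4949 0.3072 0.1804] ydir 37.08 F [-0.25 -0.43 -0.03] open 1.0 gf 0.0
37.3 [0.0182 0.0082 0.4472] [-0.0001  0.0003 -0.0012]
38 ([514.1, 298.2], [32.4, 4.9], 36.2)
```

View pics/s1.png

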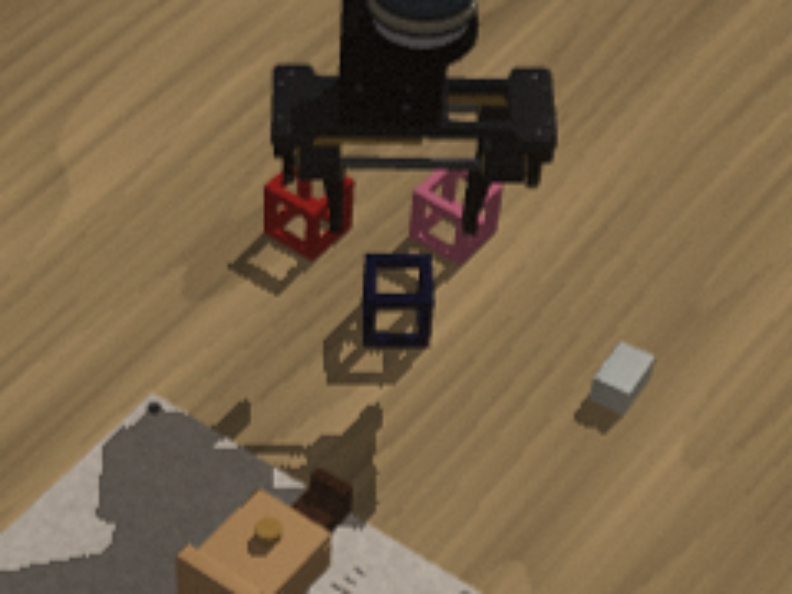

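The gripper stands over the navy frame, with fingers at crop (335,225) and (475,225) and the frame at (398,300) below them, aligned. Descending.

```bash
python3 -m pendant '[[0.018,0.008,0.2,0,0,0,-1],[0.018,0.008,0.35,0,0,0,-1],[0.018,0.008,0.445,0,0,0,-1],[0.018,0.008,0.445,0,0,0,-1],[0.018,0.008,0.445,0,0,0,-1]]' | grep -E "posi|force"; python3 -m pendant '[[0,0,0,0,0,0,1],[0,0,0,0,0,0,1],[0,0,0,0,0,0,1],[0,0,0,0,0,0,1],[0,0,0,0,0,0,1],[0,0,0,0,0,0,1],[0,0,0,0,0,0,1],[0,0,0,0,0,0,1]]';python3 t.py
```

```text
position: [0.4936, 0.3121, 0.0918]
force: [-0.2, -0.2, 0.1]
grasp_force: 0.0
time_s: 5.0
position: [0.4929, 0.3133, 0.0915]
tcp_rot: [[-0.605, 0.796, 0.0], [0.796, 0.605, 0.0], [0.0, 0.0, -1.0]]
force: [-0.3, 0.7, 2.5]
opening: 0.564
grasp_force: 30.0
t 5.0 p [0.4929 0.3133 0.0915] ydir 37.22 F [-0.25  0.67  2.46] open 0.564 gf 30.0
```

```bash
python3 -m pendant '[[0,0,-0.25,0,0,0,1],[0,0,-0.5,0,0,0,1],[0,0,-0.75,0,0,0,1],[0,0,-0.75,0,0,0,1]]' | grep -E "posi|force|open"; python3 t.py .53,.15,.24,18
```

```text
position: [0.4965, 0.3148, 0.2482]
force: [0.9, -0.1, 0.0]
opening: 0.563
grasp_force: 30.0
t 5.4 p [0.4965 0.3148 0.2482] ydir 37.23 F [ 0.86 -0.09  0.03] open 0.563 gf 30.0
18.0 [-0.7575 -0.3658  0.0385] [0.0048 0.0005 0.1068]
```

```bash
python3 -m pendant '[[-0.76,-0.36,0.03,0,0,0.107,1],[-0.76,-0.36,0.03,0,0,0.107,1],[-0.76,-0.36,0.03,0,0,0.107,1],[-0.76,-0.36,0.03,0,0,0.107,1],[-0.76,-0.36,0.03,0,0,0.107,1],[-0.76,-0.36,0.03,0,0,0.107,1]]' | grep -E "posi|force|open"; python3 t.py .57,-.035,.24,0.5
```

```text
position: [0.527, 0.1485, 0.2345]
force: [-0.9, 0.9, -0.5]
opening: 0.566
grasp_force: 30.0
t 6.0 p [0.527  0.1485 0.2345] ydir 17.88 F [-0.86  0.93 -0.5 ] open 0.566 gf 30.0
0.5 [-0.9392 -0.0772 -0.0281] [-0.0005 -0.0002  0.0965]
```

```bash
python3 -m pendant '[[-0.94,-0.077,0,0,0,0.0965,1],[-0.94,-0.077,0,0,0,0.0965,1],[-0.94,-0.077,0,0,0,0.0965,1],[-0.94,-0.077,0,0,0,0.0965,1],[-0.94,-0.077,0,0,0,0.0965,1],[-0.94,-0.077,0,0,0,0.0965,1]]' | grep -E "posi|force|open"; python3 t.py .57,-.035,.125,0.5
```

```text
position: [0.5706, -0.0342, 0.2348]
force: [0.2, 0.8, -0.9]
opening: 0.567
grasp_force: 30.0
t 6.6 p [ 0.5706 -0.0342  0.2348] ydir 0.57 F [ 0.21  0.75 -0.88] open 0.567 gf 30.0
0.5 [-0.0046 -0.0024  0.5489] [-0.0003 -0.0003  0.0004]
```

```bash
python3 -m pendant '[[0,0,0.2,0,0,0,1],[0,0,0.4,0,0,0,1],[0,0,0.5,0,0,0,1],[0,0,0.55,0,0,0,1],[0,0,0.55,0,0,0,1]]' | grep -E "posi|force|open"; python3 t.py .57,-.029,.104,0.5;python3 - <<'E'
from h import *
for n in("scene","top"):
    p,d=capture(n);P,H=cloud(n,p,d);np.save(f"pics/{n}1.npy",d)
    c=p[170:350,200:420] if n=="scene" else p[190:340,230:430]
    cv2.imwrite(f"pics/{n}2.png",cv2.resize(c[:,:,::-1],None,fx=3.3,fy=3.3,interpolation=cv2.INTER_CUBIC))
    q=P.reshape(-1,3);h=H.reshape(-1,3)
    k=(h[:,0]>105)&(h[:,0]<135)&(h[:,1]>90)&(abs(q[:,0]-.57)<.06)&(abs(q[:,1]+.035)<.06)&(q[:,2]>.02)&(q[:,2]<.09)
    print(n,k.sum(),np.percentile(q[k],[1,50,99],axis=0).round(4).tolist())
E
```

```text
position: [0.5698, -0.0329, 0.124]
force: [-1.2, 0.5, -0.9]
opening: 0.565
grasp_force: 30.0
t 7.1 p [ 0.5698 -0.0329  0.124 ] ydir 0.72 F [-1.19  0.49 -0.89] open 0.565 gf 30.0
0.5 [0.0194 0.0017 0.1001] [-0.001  -0.0004  0.0012]
scene 51 [[0.5445, -0.0607, 0.035], [0.5566, -0.0525, 0.0786], [0.5933, -0.0236, 0.085]]Traceback (most recent call last):
  File "<stdin>", line 8, in <module>
    return _quantile_unchecked(
        a, q, axis, out, overwrite_input, method, keepdims, weights)
    return _ureduce(a,
                    func=_quantile_ureduce_func,
    ...<5 lines>...
                    overwrite_input=overwrite_input,
                    method=method)
    r = func(a, **kwargs)
    result = _quantile(arr,
                       quantiles=q,
    ...<2 lines>...
                       out=out,
                       weights=wgt)
    slices_having_nans = np.isnan(arr[-1, ...])
                                  ~~~^^^^^^^^^
IndexError: index -1 is out of bounds for axis 0 with size 0
```

View pics/scene2.png

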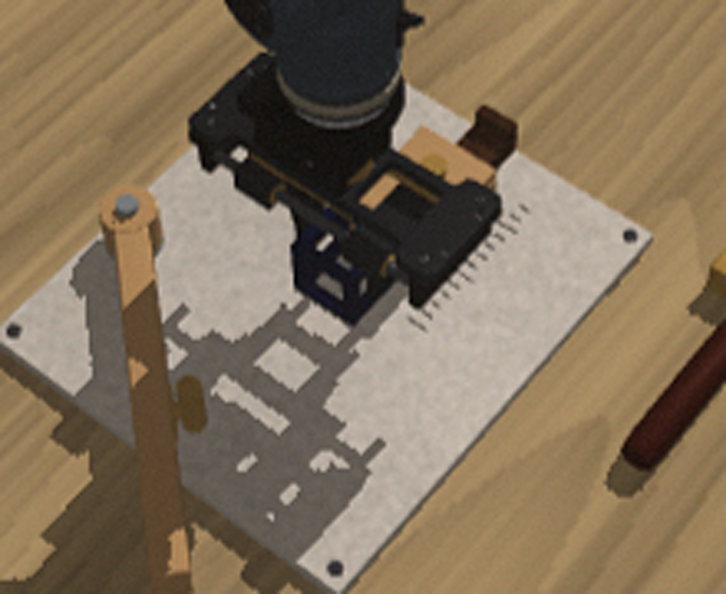

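The navy frame, at crop (340,280), is held upright in front of the jaw with a clear gap. Lowering it onto the plate.

```bash
python3 -m pendant '[[0.02,0,0.05,0,0,0,1],[0.02,0,0.08,0,0,0,1],[0.02,0,0.094,0,0,0,1],[0.02,0,0.1,0,0,0,1],[0.02,0,0.1,0,0,0,1]]' | grep -E "posi|force|open"; python3 t.py .57,-.029,.103,0.5
```

```text
position: [0.5706, -0.0311, 0.1051]
force: [0.0, -0.4, -1.0]
opening: 0.564
grasp_force: 30.0
t 7.7 p [ 0.5706 -0.0311  0.1051] ydir 0.57 F [ 0.02 -0.4  -0.98] open 0.564 gf 30.0
0.5 [ 0.0107 -0.0031  0.0106] [-0.0001 -0.      0.0004]
```

```bash
python3 -m pendant '[[0.01,0,0.004,0,0,0,1],[0.01,0,0.007,0,0,0,1],[0.01,0,0.007,0,0,0,1]]' | grep -E "posi|force|open"; python3 -m pendant '[[0,0,0.003,0,0,0,1],[0,0,0.003,0,0,0,1]]' | grep -E "posi|force|open"; python3 t.py .57,-.028,.1025,0.5
```

```text
position: [0.5707, -0.0289, 0.1039]
force: [-1.1, -0.4, -0.7]
opening: 0.563
grasp_force: 30.0
position: [0.5708, -0.029, 0.1035]
force: [0.6, 0.8, 1.0]
opening: 0.563
grasp_force: 30.0
t 8.2 p [ 0.5708 -0.029   0.1035] ydir 0.58 F [0.55 0.81 0.95] open 0.563 gf 30.0
0.5 [ 0.0051 -0.004   0.0048] [0.0001 0.     0.0005]
```

```bash
python3 -m pendant '[[0,0,0.001,0,0,0,-1],[0,0,0.001,0,0,0,-1],[0,0,0.001,0,0,0,-1],[0,0,0.001,0,0,0,-1],[0,0,0.001,0,0,0,-1],[0,0,0.001,0,0,0,-1]]' | grep -E "posi|force|open"; python3 -m pendant '[[0,0,-0.1,0,0,0,-1],[0,0,-0.3,0,0,0,-1],[0,0,-0.55,0,0,0,-1],[0,0,-0.65,0,0,0,-1],[0,0,-0.65,0,0,0,-1]]'| grep -E "posi|force|open"; python3 t.py .57,-.2,.23,0.5
```

```text
position: [0.5707, -0.029, 0.103]
force: [-0.9, -0.9, -0.3]
opening: 0.971
grasp_force: 0.0
position: [0.5727, -0.0294, 0.237]
force: [-0.1, 0.7, 0.2]
opening: 1.002
grasp_force: 0.0
t 9.3 p [ 0.5727 -0.0294  0.237 ] ydir 0.59 F [-0.13  0.7   0.22] open 1.002 gf 0.0
0.5 [-0.8529 -0.0225  0.0364] [0.0026 0.0007 0.0005]
```

```bash
python3 -m pendant '[[-1,0.03,0,0,0,0.12,1],[-1,0.03,0,0,0,0.12,1],[-1,0.03,0,0,0,0.12,1],[-1,0.03,0,0,0,0.12,1],[-1,0.03,0,0,0,0.12,1]]' | grep -E "posi|force|open"; python3 t.py .578,-.286,.16,-41.3;  python3 - <<'E'
from h import *
for n in("scene","top"):
    p,d=capture(n);P,H=cloud(n,p,d)
    c=p[170:350,200:420] if n=="scene" else p[190:340,230:430]
    cv2.imwrite(f"pics/{n}3.png",cv2.resize(c[:,:,::-1],None,fx=3.3,fy=3.3,interpolation=cv2.INTER_CUBIC))
    q=P.reshape(-1,3);k=(abs(q[:,0]-.57)<.05)&(q[:,1]<-.004)&(q[:,1]>-.07)&(q[:,2]>.053)&(q[:,2]<.07)
    print(n,k.sum(),rect(q[k]))
E
```

```text
position: [0.5788, -0.2357, 0.2317]
force: [0.2, -0.1, 0.9]
opening: 0.629
grasp_force: 0.0
t 9.8 p [ 0.5788 -0.2357  0.2317] ydir -21.38 F [ 0.22 -0.06  0.88] open 0.629 gf 0.0
-41.3 [-0.2347  0.087   0.3592] [0.0008 0.0007 0.1107]
scene 340 ([571.2, -31.0], [51.6, 54.8], 1.5)
top 0 ([0.0, 0.0], [0.0, 0.0], 0.0)
```

View pics/top3.png

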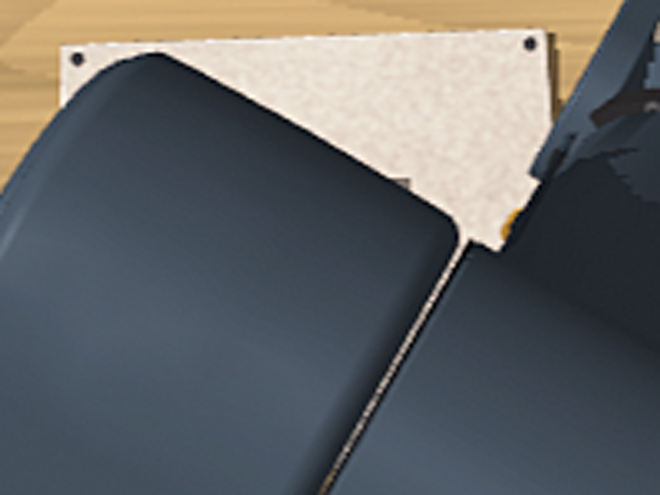

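The robot covers most of the top view. The scene cloud puts the frame upright at (0.571, -0.031), square to the jaw. Next I'll go behind the swing arm.

```bash
python3 -m pendant '[[-0.235,0.087,0,0,0,0.11,1],[-0.235,0.087,0.2,0,0,0.11,1],[-0.235,0.087,0.36,0,0,0.11,1],[-0.235,0.087,0.36,0,0,0.11,1],[-0.235,0.087,0.36,0,0,0.11,1]]' | grep -E "posi|force|open"; python3 t.py .578,-.286,.095,-41.3;  python3 - <<'E'
from h import *
p,d=capture("scene")
cv2.imwrite("pics/s4.png",cv2.resize(p[170:390,180:420,::-1],None,fx=2.7,fy=2.7,interpolation=cv2.INTER_CUBIC))
E
```

```text
position: [0.5778, -0.2771, 0.1603]
force: [1.7, -0.2, 0.1]
opening: 0.08
grasp_force: 0.0
t 10.4 p [ 0.5778 -0.2771  0.1603] ydir -40.65 F [ 1.68 -0.2   0.09] open 0.08 gf 0.0
-41.3 [-0.0331  0.0307  0.3265] [-0.001   0.      0.0036]
```

View pics/s4.png

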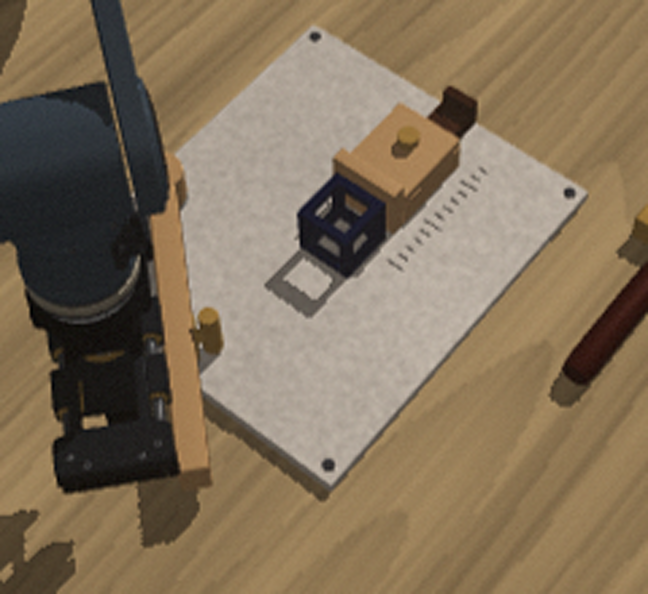

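The frame stands upright right before the jaw at crop (342,225), and the gripper is behind the arm's free end at (110,460). Lowering and approaching.

```bash
python3 -m pendant '[[-0.033,0.03,0.1,0,0,0,1],[-0.033,0.03,0.25,0,0,0,1],[-0.033,0.03,0.325,0,0,0,1],[-0.033,0.03,0.325,0,0,0,1],[-0.033,0.03,0.325,0,0,0,1]]' | grep -E "posi|force|open"; python3 t.py .5915,-.2706,.095,-41.3 .598,-.263,.095,-41.3
```

```text
position: [0.579, -0.2879, 0.0972]
force: [0.8, 0.2, -0.2]
opening: 0.002
grasp_force: 0.0
t 10.95 p [ 0.579  -0.2879  0.0972] ydir -40.77 F [ 0.76  0.2  -0.15] open 0.002 gf 0.0
-41.3 [ 0.1062 -0.0092  0.011 ] [ 0.0005 -0.0001  0.0029]
-41.3 [ 0.1562 -0.0094  0.011 ] [ 0.0005 -0.0001  0.0029]
```

```bash
cat > a.py <<'E'
import sys,numpy as np,subprocess
o=float(sys.argv[1]) # extra advance mm
L=[]
for s in sys.argv[2:]:
    a=np.radians(float(s));u=np.array([np.cos(a),np.sin(a)]);n=np.array([-u[1],u[0]])
    q=np.array([.425,-.089])+.245*u-(.0215-o/1000)*n
    L.append(f"{q[0]:.5f},{q[1]:.5f},.096,{s}")
subprocess.run(["python3","t.py"]+L)
E
python3 a.py 0 -41.3 -38 -35 -32 -29
python3 - <<'E'
from h import *
p=cv2.imread("pics/top0.png")[:,:,::-1].copy();d=np.load("pics/top0.npy");P,H=cloud("top",p,d)
q=P[245:275,375:400].reshape(-1,3);a=np.radians(-41.3);u=np.array([np.cos(a),np.sin(a)]);n=np.array([-u[1],u[0]])
e=(q[:,:2]-[.425,-.089]);k=(q[:,2]>.05)&(q[:,2]<.068)&(e@n>.014);print(k.sum(),(e@u)[k].round(3),(e@n)[k].round(3))
E
```

```text
t 10.95 p [ 0.579  -0.2879  0.0972] ydir -40.77 F [ 0.76  0.2  -0.15] open 0.002 gf 0.0
-41.3 [ 0.1314 -0.0087  0.006 ] [ 0.0005 -0.0001  0.0029]
-38.0 [ 0.202  -0.0039  0.006 ] [ 0.0005 -0.     -0.0154]
-35.0 [ 0.2664 -0.003   0.006 ] [ 0.0005 -0.     -0.0321]
-32.0 [ 0.3307 -0.0056  0.006 ] [ 0.0005 -0.     -0.0487]
-29.0 [ 0.3949 -0.0115  0.006 ] [ 0.0005 -0.     -0.0654]
49 [0.156 0.157 0.151 0.153 0.153 0.155 0.157 0.158 0.149 0.151 0.153 0.154
 0.155 0.157 0.158 0.147 0.147 0.15  0.15  0.152 0.153 0.155 0.156 0.145
 0.146 0.148 0.149 0.151 0.151 0.153 0.154 0.144 0.145 0.146 0.147 0.149
 0.15  0.152 0.143 0.144 0.145 0.146 0.148 0.148 0.143 0.145 0.143 0.146
 0.147] [0.031 0.029 0.033 0.031 0.029 0.028 0.026 0.025 0.031 0.03  0.028 0.027
 0.025 0.023 0.022 0.032 0.03  0.029 0.027 0.025 0.023 0.022 0.02  0.03
 0.029 0.027 0.025 0.024 0.022 0.021 0.019 0.029 0.027 0.026 0.024 0.023
 0.021 0.019 0.026 0.024 0.023 0.021 0.019 0.018 0.025 0.023 0.021 0.02
 0.018]
```

```bash
python3 -m pendant '[[0.10,-0.009,0.005,0,0,0.003,1],[0.13,-0.009,0.006,0,0,0.003,1],[0.165,-0.006,0.006,0,0,-0.006,1],[0.2,-0.004,0.006,0,0,-0.015,1],[0.235,-0.003,0.006,0,0,-0.024,1],[0.265,-0.003,0.006,0,0,-0.032,1],[0.3,-0.004,0.006,0,0,-0.04,1],[0.33,-0.005,0.006,0,0,-0.049,1]]' | grep -E "posi|force|open"; python3 a.py 0 -30 -28 -26 -24 -22 -20 -18 -16
```

```text
position: [0.6213, -0.2373, 0.0949]
force: [-0.0, -3.1, 1.9]
opening: 0.006
grasp_force: 1.4
t 11.75 p [ 0.6213 -0.2373  0.0949] ydir -31.87 F [-0.05 -3.12  1.91] open 0.006 gf 1.4
-30.0 [ 0.0438  0.0027 -0.0053] [ 0.0003  0.     -0.0104]
-28.0 [ 0.0867  0.0043 -0.0053] [ 0.0003  0.     -0.0215]
-26.0 [ 0.1296  0.0044 -0.0053] [ 0.0003  0.     -0.0326]
-24.0 [ 0.1725  0.003  -0.0053] [ 0.0003  0.0001 -0.0437]
-22.0 [ 2.153e-01  2.000e-04 -5.300e-03] [ 0.0003  0.0001 -0.0548]
-20.0 [ 0.258  -0.0042 -0.0053] [ 0.0003  0.0001 -0.0659]
-18.0 [ 0.3005 -0.0101 -0.0053] [ 0.0003  0.0001 -0.077 ]
-16.0 [ 0.3428 -0.0174 -0.0054] [ 0.0003  0.0001 -0.0881]
```

Contact is made, at about 3 N. Continuing the sweep.

```bash
python3 -m pendant '[[0.044,0.003,-0.005,0,0,-0.01,1],[0.087,0.004,-0.005,0,0,-0.021,1],[0.13,0.004,-0.005,0,0,-0.033,1],[0.172,0.003,-0.005,0,0,-0.044,1],[0.215,0,-0.005,0,0,-0.055,1],[0.258,-0.004,-0.005,0,0,-0.066,1],[0.3,-0.01,-0.005,0,0,-0.077,1],[0.343,-0.017,-0.005,0,0,-0.088,1]]' | grep -E "posi|force|open"; python3 a.py 0 -14.5 -13 -11.5 -10 -8.5 -7 -6 -5
```

```text
position: [0.6543, -0.1766, 0.0957]
force: [-0.0, -3.0, -2.2]
opening: 0.007
grasp_force: 1.5
t 12.55 p [ 0.6543 -0.1766  0.0957] ydir -15.99 F [-0.01 -3.02 -2.22] open 0.007 gf 1.5
-14.5 [ 0.0294  0.0047 -0.0014] [-0.0002 -0.     -0.0083]
-13.0 [ 0.0616  0.0063 -0.0014] [-0.0002 -0.     -0.0166]
-11.5 [ 0.0938  0.007  -0.0014] [-0.0002 -0.     -0.0249]
-10.0 [ 0.1259  0.0069 -0.0014] [-0.0002 -0.     -0.0333]
-8.5 [ 0.1581  0.0059 -0.0014] [-0.0002 -0.     -0.0416]
-7.0 [ 0.1902  0.0041 -0.0014] [-0.0002 -0.     -0.0499]
-6.0 [ 0.2117  0.0024 -0.0014] [-0.0002 -0.     -0.0555]
-5.0 [ 0.233   0.0004 -0.0014] [-0.0002 -0.     -0.061 ]
```

```bash
python3 -m pendant '[[0.03,0.005,-0.001,0,0,-0.008,1],[0.06,0.006,-0.001,0,0,-0.016,1],[0.094,0.007,-0.001,0,0,-0.025,1],[0.126,0.007,-0.001,0,0,-0.033,1],[0.158,0.006,-0.001,0,0,-0.042,1],[0.19,0.004,-0.001,0,0,-0.05,1],[0.21,0.002,-0.001,0,0,-0.055,1],[0.225,0.001,-0.001,0,0,-0.059,1]]' | grep -E "posi|force|open"; python3 a.py 0 -4.5 -4 -3.5 -3 -2.5 -2 -1.5 -1
```

```text
position: [0.6667, -0.1336, 0.096]
force: [-1.6, -2.6, -1.7]
opening: 0.003
grasp_force: 1.3
t 13.35 p [ 0.6667 -0.1336  0.096 ] ydir -5.45 F [-1.64 -2.62 -1.68] open 0.003 gf 1.3
-4.5 [0.02   0.0023 0.0002] [-0.0002 -0.0001 -0.0053]
-4.0 [0.0307 0.003  0.0002] [-0.0002 -0.0001 -0.008 ]
-3.5 [0.0415 0.0036 0.0002] [-0.0002 -0.0001 -0.0108]
-3.0 [0.0522 0.0042 0.0002] [-0.0002 -0.0001 -0.0136]
-2.5 [0.0629 0.0046 0.0002] [-0.0002 -0.0001 -0.0164]
-2.0 [0.0736 0.0049 0.0002] [-0.0002 -0.0001 -0.0192]
-1.5 [0.0843 0.0052 0.0002] [-0.0002 -0.0001 -0.0219]
-1.0 [0.0951 0.0053 0.0002] [-0.0002 -0.0001 -0.0247]
```

```bash
python3 -m pendant '[[0.01,0.001,0,0,0,-0.003,1],[0.02,0.002,0,0,0,-0.005,1],[0.025,0.003,0,0,0,-0.007,1],[0.03,0.003,0,0,0,-0.008,1],[0.036,0.003,0,0,0,-0.01,1],[0.042,0.004,0,0,0,-0.011,1],[0.047,0.004,0,0,0,-0.012,1],[0.052,0.004,0,0,0,-0.014,1]]' | grep -E "posi|force|open"; python3 -m pendant '[[0.005,0,0,0,0,-0.001,1],[0.01,0.001,0,0,0,-0.003,1],[0.015,0.001,0,0,0,-0.004,1],[0.02,0.001,0,0,0,-0.005,1],[0.02,0.001,0,0,0,-0.005,1]]' | grep -E "posi|force|open"; python3 a.py 0 -1 0 1 
```

```text
position: [0.6688, -0.1239, 0.0962]
force: [-1.5, -3.1, 0.4]
opening: 0.004
grasp_force: 1.2
position: [0.6693, -0.1198, 0.0962]
force: [-1.0, -1.1, 1.0]
opening: 0.005
grasp_force: 1.0
t 14.65 p [ 0.6693 -0.1198  0.0962] ydir -2.11 F [-0.97 -1.1   0.97] open 0.005 gf 1.0
-1.0 [0.025  0.0003 0.0008] [ 0.0002 -0.     -0.0062]
0.0 [0.0464 0.0016 0.0008] [ 0.0002 -0.     -0.0117]
1.0 [0.0678 0.0025 0.0008] [ 0.0002 -0.     -0.0173]
```

```bash
python3 -m pendant '[[0.006,0,0,0,0,-0.002,1],[0.012,0,0,0,0,-0.003,1],[0.018,0,0,0,0,-0.005,1],[0.024,0,0,0,0,-0.006,1],[0.024,0,0,0,0,-0.006,1]]' | grep -E "posi|force:"; python3 -m pendant '[[0.005,0,0,0,0,-0.001,1],[0.01,0,0,0,0,-0.003,1],[0.015,0,0,0,0,-0.004,1],[0.02,0.001,0,0,0,-0.006,1],[0.02,0.001,0,0,0,-0.006,1]]' | grep -E "posi|force:"; python3 a.py 0 0 1 2;  python3 - <<'E'
from h import *
p,d=capture("scene")
cv2.imwrite("pics/s5.png",cv2.resize(p[170:350,240:420,::-1],None,fx=3.3,fy=3.3,interpolation=cv2.INTER_CUBIC))
E
```

```text
position: [0.6698, -0.115, 0.0962]
force: [0.4, -1.6, 0.1]
grasp_force: 1.0
position: [0.6699, -0.111, 0.0962]
force: [1.9, -1.8, 0.2]
grasp_force: 1.1
t 15.65 p [ 0.6699 -0.111   0.0962] ydir 0.06 F [ 1.86 -1.82  0.18] open 0.009 gf 1.1
0.0 [0.0025 0.0007 0.0011] [0.0002 0.     0.0003]
1.0 [0.0239 0.0024 0.0011] [ 0.0002  0.     -0.0052]
2.0 [0.0453 0.0037 0.0011] [ 0.0002  0.     -0.0108]
```

View pics/s5.png

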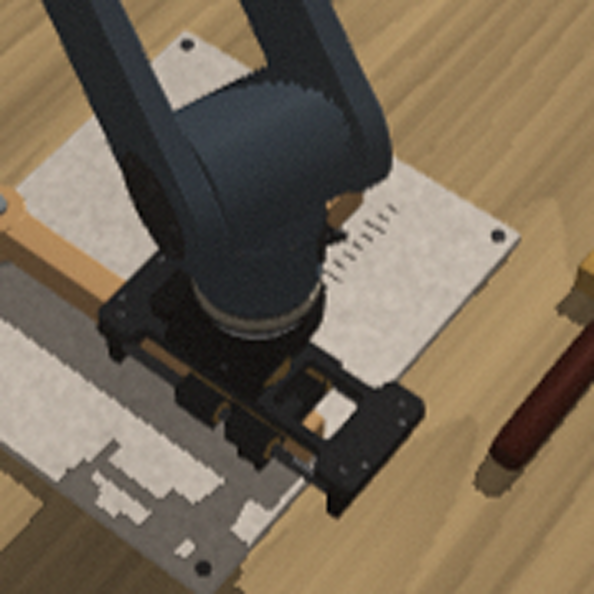

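The view is hidden by the gripper at crop (260,370), so I continue by feel in ~1 mm steps.

```bash
for i in 1 2; do python3 -m pendant '[[0.003,0,0,0,0,-0.0007,1],[0.006,0,0,0,0,-0.0014,1],[0.006,0,0,0,0,-0.0014,1]]' | grep -E "posi|force:"; done; python3 -m pendant '[[0.003,0,0,0,0,-0.0007,1],[0.006,0,0,0,0,-0.0014,1],[0.006,0,0,0,0,-0.0014,1]]' | grep -E "posi|force:"
```

```text
position: [0.6698, -0.11, 0.0962]
force: [2.5, -2.2, -0.2]
grasp_force: 1.3
position: [0.6696, -0.1087, 0.0962]
force: [1.1, -3.2, 0.4]
grasp_force: 1.4
position: [0.6696, -0.1074, 0.0961]
force: [2.4, -2.4, 0.7]
grasp_force: 1.4
```

```bash
python3 -m pendant '[[0.003,0,0,0,0,-0.0007,1],[0.006,0,0,0,0,-0.0014,1],[0.006,0,0,0,0,-0.0014,1]]' | grep -E "posi|force:";  python3 -m pendant '[[0.003,0,0,0,0,-0.0007,1],[0.006,0,0,0,0,-0.0014,1],[0.006,0,0,0,0,-0.0014,1]]' | grep -E "posi|force:"; python3 t.py
```

```text
position: [0.6695, -0.1062, 0.0961]
force: [1.9, -2.5, 0.9]
grasp_force: 1.3
position: [0.6695, -0.1051, 0.096]
force: [2.0, -2.9, 0.6]
grasp_force: 1.4
t 17.2 p [ 0.6695 -0.1051  0.096 ] ydir 1.31 F [ 1.97 -2.91  0.59] open 0.003 gf 1.4
```

```bash
python3 -m pendant '[[0.003,0,0,0,0,-0.0007,1],[0.005,0,0,0,0,-0.001,1],[0.005,0,0,0,0,-0.001,1]]' | grep -E "posi|force:"; python3 t.py
```

```text
position: [0.6694, -0.1041, 0.096]
force: [2.9, -2.5, 0.9]
grasp_force: 1.4
t 17.5 p [ 0.6694 -0.1041  0.096 ] ydir 1.49 F [ 2.89 -2.49  0.92] open 0.006 gf 1.4
```

```bash
python3 -m pendant '[[0.003,0,0,0,0,-0.0007,1],[0.005,0,0,0,0,-0.001,1],[0.005,0,0,0,0,-0.001,1]]' | grep -E "posi|force:"
```

```text
position: [0.6695, -0.103, 0.096]
force: [2.4, -2.5, 1.0]
grasp_force: 1.4
```

```bash
python3 -m pendant '[[0.003,0,0,0,0,-0.0007,1],[0.005,0,0,0,0,-0.001,1],[0.005,0,0,0,0,-0.001,1]]' | grep -E "posi|force:"
```

```text
position: [0.6694, -0.1021, 0.096]
force: [2.6, -2.7, 0.3]
grasp_force: 1.4
```

```bash
python3 -m pendant '[[0.003,0,0,0,0,-0.0007,1],[0.005,0,0,0,0,-0.001,1],[0.005,0,0,0,0,-0.001,1]]' | grep -E "posi|force:"; python3 a.py 0 2
```

```text
position: [0.6694, -0.1016, 0.096]
force: [1.2, -3.8, 0.4]
grasp_force: 2.3
t 18.4 p [ 0.6694 -0.1016  0.096 ] ydir 2.04 F [ 1.2  -3.81  0.39] open 0.007 gf 2.3
2.0 [-0.0021  0.0061  0.0001] [-0.      0.0002  0.0002]
```

Nip starts as predicted near 2°. Smaller steps now.

```bash
python3 -m pendant '[[0.002,0,0,0,0,0,1],[0.002,0,0,0,0,0,1],[0.002,0,0,0,0,0,1]]' | grep -E "posi|force:"
```

```text
position: [0.6694, -0.1015, 0.096]
force: [1.9, -4.7, -0.5]
grasp_force: 2.7
```

```bash
python3 -m pendant '[[0.002,0,0,0,0,0,1],[0.002,0,0,0,0,0,1],[0.002,0,0,0,0,0,1]]' | grep -E "posi|force:"
```

```text
position: [0.6694, -0.1014, 0.096]
force: [1.5, -6.0, 0.3]
grasp_force: 3.0
```

```bash
python3 -m pendant '[[0.002,0,0,0,0,0,1],[0.002,0,0,0,0,0,1],[0.002,0,0,0,0,0,1]]' | grep -E "posi|force:"
```

```text
position: [0.6694, -0.1013, 0.096]
force: [1.4, -5.8, -1.0]
grasp_force: 3.4
```

```bash
python3 -m pendant '[[0.002,0,0,0,0,0,1],[0.002,0,0,0,0,0,1],[0.002,0,0,0,0,0,1],[0.002,0,0,0,0,0,1]]' | grep -E "posi|force:"; python3 - <<'E'
from rig import readout,capture
import numpy as np
f=[]
for i in range(4): capture("top");s=readout.read_state();f.append(np.r_[s["force"],s["grasp_force"]])
print(np.round(f,1).tolist())
E
```

```text
position: [0.6694, -0.1012, 0.096]
force: [2.4, -7.3, -1.0]
grasp_force: 3.8
[[2.3, -7.3, -1.7, 3.8], [2.5, -8.5, -1.4, 3.8], [2.1, -7.6, -0.5, 3.8], [1.7, -7.2, -0.3, 3.8]]
```

Steady push of about 7.6 N, held for over 0.5 s. Backing off and lifting.

```bash
python3 -m pendant '[[-0.01,0,0,0,0,0,1],[-0.03,0,0,0,0,0,1],[-0.1,0,0,0,0,0,1],[-0.25,0,0,0,0,0,1],[-0.25,0,-0.25,0,0,0,1],[-0.25,0,-0.5,0,0,0,1],[-0.4,0,-0.75,0,0,0,1],[-0.65,0,-0.75,0,0,0,1]]' | grep -E "posi|force:"; python3 t.py .5,-.45,.24,-20
```

```text
position: [0.6761, -0.2231, 0.2525]
force: [2.4, 0.0, 0.2]
grasp_force: 0.0
t 20.7 p [ 0.6761 -0.2231  0.2525] ydir 2.31 F [2.35 0.02 0.2 ] open 0.001 gf 0.0
-20.0 [-1.0978 -0.9262  0.0571] [0.0029 0.0002 0.1239]
```

```bash
python3 -m pendant '[[-1,-0.5,0,0,0,0.12,1],[-1,-0.5,0,0,0,0.12,1],[-1,-0.5,0,0,0,0.12,1],[-1,-0.5,0,0,0,0.12,1],[-1,-0.5,0,0,0,0.12,1],[-1,-0.5,0,0,0,0.12,1]]' | grep -E "posi|force:"; python3 - <<'E'
from h import *
o=[]
for n in("scene","top"):
    p,d=capture(n);P,H=cloud(n,p,d)
    c=p[170:330,220:420] if n=="scene" else p[190:340,240:440]
    o.append(cv2.resize(c[:,:,::-1],(390,300),interpolation=cv2.INTER_CUBIC))
    q=P.reshape(-1,3);k=(abs(q[:,0]-.57)<.05)&(q[:,1]<-.006)&(q[:,1]>-.058)&(q[:,2]>.053)&(q[:,2]<.07)
    j=(q[:,2]>.055)&(q[:,2]<.075)&(abs(q[:,0]-.566)<.05)&(q[:,1]>.003)&(q[:,1]<.12)
    print(n,k.sum(),rect(q[k]),"jaw rear y",np.percentile(q[j,1],[97,99.5]).round(4))
    p0=cv2.imread(f"pics/{n}0.png");d0=np.load(f"pics/{n}0.npy");P0,_=cloud(n,p0,d0);q=P0.reshape(-1,3)
    j=(q[:,2]>.055)&(q[:,2]<.075)&(abs(q[:,0]-.566)<.05)&(q[:,1]>.003)&(q[:,1]<.12);print("before",np.percentile(q[j,1],[97,99.5]).round(4))
cv2.imwrite("pics/fin.png",np.hstack(o))
E
```

```text
position: [0.5779, -0.4324, 0.2448]
force: [0.4, 0.7, -0.3]
grasp_force: 0.0
scene 304 ([571.0, -32.1], [52.9, 51.6], 0.7) jaw rear y [0.0671 0.077 ]
before [0.066  0.0789]
top 277 ([569.8, -31.7], [50.0, 52.1], 88.6) jaw rear y [0.0718 0.0856]
before [0.0799 0.0868]
```

View pics/fin.png

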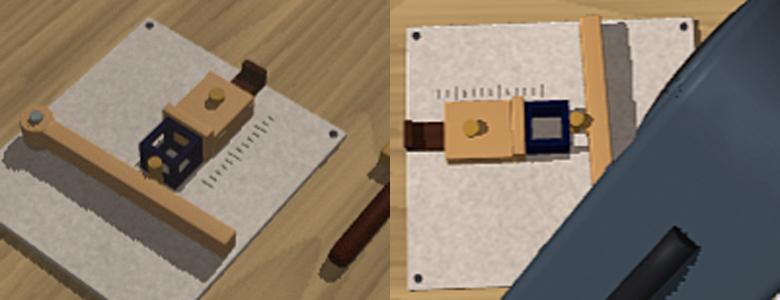

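The navy frame, at (172,155) on the left and (547,127) on the right, sits flush and square between the jaw and the anvil. The robot is clear. Handing in.

```bash
python3 -c "
from rig import bot
print(bot.hand_in())"
```

```text
the job is handed in; nothing more can be done
None
```

I handed the job in at about 21 s of robot time: the navy frame stands on the plate, nipped between anvil and jaw at a steady push of about 7.6 N. In the last pictures it looks flush and square, with no sign that the jaw moved, but the interface returned no verdict and the grip after release was not measured.

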